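# Seat the punch in the disc cutter

### The arm

A 6-joint arm with a two-finger parallel gripper is mounted at the origin on a cart in front of the work surface, level with it; the furniture and walls round the work are solid. World frame = base frame: x ahead of the robot, y to its left, z up, the work surface at z = 0. Lengths are in m, angles in rad, forces in N, time in s.
With the tool pointing down it reaches from about 0.225 to 0.875 m from the base axis. Payload 3.4 kg.
Tool frame: the origin (TCP) lies at the very end of the fingers, on their centre line; the grasp point (between the pads) lies 19 mm behind it; z points along the fingers, y is the direction in which the jaws open and shut (so a half turn about z gives the same grasp; the last joint's range is limited). The gripper opens to 85 mm and grips with 20 to 120 N. Pads are 22 mm wide; open, the fingers measure 114 mm over their backs; the gripper's body (76 mm by 85 mm) begins 54 mm behind the grasp point. The pads swing forward as they close: fully open they stand 13 mm farther back than shut.
Start: joints at [-1.298, 0.276, 1.505, -0, 1.361, -0.121], TCP at [0.221, -0.531, 0.231] pointing down, gripper open.
Joint ranges: [-2.89, 2.89], [-0.75, 2.08], [0.22, 2.7], [-1.18, 4.32], [0.11, 2.71], [-2.7, 2.7]. Speed limits (rad/s): [2.57, 2.57, 3.14, 3.14, 3.14, 3.14].

### API

Orientations are given as a rotation vector (axis times angle).
In Python, from plant import arm gives the robot as it stands. The module is installed in compiled form; this text tells all that it offers.
- The arm moves only by the tool move_arm, never from a script. Its argument "commands" is a list of rows, each an object of numbers: "dx", "dy", "dz": the shift along the world's x, y, z in units of 0.8 m (1.0 is 0.8 m); "ax", "ay", "az": the turn, a rotation vector about the world's x, y, z in units of 0.5 rad (1.0 is 0.5 rad). A call has 1 to 20 rows; each row is the pose to reach, as a shift and turn from the pose commanded when the call began; what a row does not reach only later rows make up. A row lasts 1/12 s, in which the tool goes at most 41.7 mm and 7.16 degrees, less where a joint would pass 70% of its speed; a pose out of reach is approached as far as the arm can. A call with a number of a shift or a turn outside -1 to 1 is refused whole. A call with a gripper value outside its range is refused whole. "grip" is the gripper command: -1 is shut, 1 is fully open, values between are in proportion, set as the call begins (left out, the last holds). The fingers move at their own pace and stop on an object; "force" is the grip in N (left out, the last holds). Time passes only in rows, so rows that repeat a pose let the fingers close. It gives the time, the measured TCP pose, the force and the opening at its end, in the units of the state.
- arm.get_state(): the state, without advancing time (a new reading comes with each control period).
- arm.camera(name): name is "scene" or "top"; returns the picture (400x640x3 uint8, red, green, blue); there is no depth.
- arm.camera_info(name): a dict with "mtx" (3x3 intrinsics, pixels), "R" (3x3) and "t" (3): a world point X has camera coordinates R X + t. Camera axes: x right, y down, z forward; pixel columns grow to the right and rows downward; lengths in m; the calibration is good to about 2 mm. A picture is of the moment at which its call begins. camera_info takes no time and is no camera call.
- arm.sign_off(): hands the job in, once; it reports no verdict.
The state is a dict: "time": time; "q": joint angles; "joint_velocities": joint speeds; "effort": joint torques, N m; "eef_pos": TCP position; "eef_rot": TCP orientation; "wrist_force": force on the tool from outside, world axes, zero at the start; "moment": the same for the moment, N m; "gripper_width": finger opening in m.
Only numpy, scipy, OpenCV 4.12 (cv2) and the standard library are available. Lean on these libraries where they do the work, as an engineer would, in place of code of your own. Each camera call takes 0.05 s, during which the arm holds its last target. There are 200 camera calls.

### The job

Two of the three disc-cutter punches stand in the wooden rack; take the third, which stands by itself on the wooden board, and put it into the hole of its own size in the disc cutter, feeling for the hole since the die may be clamped anywhere along its base. Push it gently past the sprung ball until it is fully home, standing upright on the hole's floor, and let go. Never press hard on the cutter, and leave the other punches and the jar where they stand.

Things in the scene. Friction and masses are not known exactly. Their poses are not given: they have to be found in the camera images.
- thin_punch_center (a point): centre, half-way up, of the thin punch: a plain loose steel bar 10 mm in diameter, 70 mm long, upright on its foot, which is 35 mm below this point (rim bevelled 1 mm); own z runs up along it. It belongs in the 10 mm hole. It stands by itself on the board or in the rack.
- middle_punch_center (a point): centre, half-way up, of the middle punch: a plain loose steel bar 13 mm in diameter, 70 mm long, upright on its foot, which is 35 mm below this point (rim bevelled 1 mm); own z runs up along it. It belongs in the 13 mm hole. It stands by itself on the board or in the rack.
- thick_punch_center (a point): centre, half-way up, of the thick punch: a plain loose steel bar 16 mm in diameter, 70 mm long, upright on its foot, which is 35 mm below this point (rim bevelled 1 mm); own z runs up along it. It belongs in the 16 mm hole. It stands by itself on the board or in the rack.
- cutter: disc cutter, fixed: a dark steel base 130 mm long (its x) and 56 mm wide (y), with 20 mm high end stops and low sides, carries a bright steel die, 100 x 44 mm, with a row of four holes growing in size along +x. Origin: centre of the underside, on a board 6 mm above the bench; z up. The die's flat top is at z = 38 mm. Nothing may press on the cutter with more than 30 N.
- die_place (a point): middle of the die's top if the die stood against the end stop by its smallest hole; fixed to the base. The die is in truth clamped 2 to 16 mm from that stop, towards +x of the cutter (no shift in y). How far is not given: it shows as the gap between stop and die, and must be seen or felt. The clamped die does not slide.
- hole_10 (a point): middle of the mouth of the 10 mm hole if the die stood against that stop (cutter x -45.5, y 0, z 38 mm); the real hole is 2 to 16 mm further to +x. All holes are upright, 1 mm wider than named, 26 mm deep, with a flat floor at cutter z = 12 mm. 15 mm below the mouth a sprung ball stands 2 mm out of the +y wall: push the punch past it with some 3 to 15 N; it then grips the punch.
- hole_13 (a point): the same for the 13 mm hole: cutter x -26, y 0, z 38 mm, and the real hole 2 to 16 mm further to the cutter's +x.
- hole_16 (a point): the same for the 16 mm hole: cutter x -3.5, y 0, z 38 mm, and the real hole 2 to 16 mm further to the cutter's +x.
- hole_19 (a point): the same for the 19 mm hole: cutter x 22, y 0, z 38 mm, and the real hole 2 to 16 mm further to the cutter's +x; no punch here belongs in it.
- rack_top (a point): centre of the top of the wooden punch rack, fixed, 78 x 44 x 20 mm (x, y, z), with two 25 mm wide through holes 18 mm either side of this point along its x; the two punches not in use stand in them, on the board
- jar_center (a point): centre, half-way up, of a black screw-top jar, 40 mm across and 34 mm tall, loose on the bench; a bystander
- lamp_pole (a point): a point on the thin (10 mm) black pole of the floor lamp, fixed; the pole leans: it passes x 0.34, y 0.00 at z = 0 and x 0.54, y 0.14 at z = 0.70 (m). An obstacle for the arm: keep to its left

How it is judged:
By the outcome, as a careful person would: the job done as asked, in the order asked, and still so for the second after the job is handed in, with the robot touching nothing.
It also fails if it takes over 54 s, if anything falls off the work surface, if the arm or the gripper's body presses on something with over 40 N, if the wrist force passes 120 N, or if a joint passes its speed limit or range.

## Working session

There is one attempt and no reset: what is moved stays moved. The work goes in short steps, Python scripts to look and compute and a tool call to move; the robot and the scene stay as the last step left them, time stands still between calls to the robot, and variables do not carry over. Pictures are saved under pics/ and viewed, about 8 in all and at most 12, crops included, and the job is handed in when it is done.

Besides the shell and the picture viewer there is one more tool, called after "Emit:" as name(argument=value, ...) on one line, values as JSON. move_arm: Moves the arm, as the interface text tells. Its arguments: {"type":"object","properties":{"commands":{"type":"array","items":{"type":"object","properties":{"dx":{"type":"number","minimum":-1,"maximum":1},"dy":{"type":"number","minimum":-1,"maximum":1},"dz":{"type":"number","minimum":-1,"maximum":1},"ax":{"type":"number","minimum":-1,"maximum":1},"ay":{"type":"number","minimum":-1,"maximum":1},"az":{"type":"number","minimum":-1,"maximum":1}}}},"grip":{"type":"number"},"force":{"type":"number"}},"required":["commands"]}

```bash
mkdir -p pics
python3 - <<'E'
from plant import arm
import cv2,numpy as np
for n in("scene","top"):
    im=arm.camera(n); cv2.imwrite(f"pics/{n}0.png",im[:,:,::-1])
    i=arm.camera_info(n); print(n,np.round(i["mtx"],1).tolist(),np.round(i["R"],4).tolist(),np.round(i["t"],4).tolist(), np.round(-i["R"].T@i["t"],3))
s=arm.get_state();print(s)
E
```

```text
scene [[407.0, 0.0, 323.5], [0.0, 407.0, 194.3], [0.0, 0.0, 1.0]] [[-0.5828, -0.8124, 0.0171], [-0.3824, 0.2557, -0.8879], [0.717, -0.524, -0.4597]] [0.4969, 0.3113, 0.6744] [-0.075  0.678  0.578]
top [[452.1, 0.0, 326.7], [0.0, 452.1, 201.9], [0.0, 0.0, 1.0]] [[-0.0007, -1.0, 0.0077], [-0.9976, 0.0002, -0.0692], [0.0692, -0.0077, -0.9976]] [0.2385, 0.5855, 1.2705] [0.496 0.248 1.306]
{'time': 0.1, 'q': array([-1.29800297e+00,  2.76521514e-01,  1.50598207e+00, -1.56404169e-05,
        1.36068504e+00, -1.21009837e-01]), 'joint_velocities': array([ 0.00019615, -0.0010998 , -0.00234752, -0.0015757 , -0.00051095,
       -0.00058708]), 'effort': array([ 9.53088420e-04, -4.17701375e+01, -2.46404761e+01, -3.54746344e-04,
        5.82605877e-03,  1.56969247e-05]), 'eef_pos': array([ 0.22049077, -0.53055339,  0.23054179]), 'eef_rot': array([-3.07932850e+00, -6.14289188e-01,  2.13920773e-04]), 'wrist_force': array([-0.45292378,  0.50121706, -0.12570021]), 'moment': array([ 0.08174544,  0.00048841, -0.01324516]), 'gripper_width': 0.08538262856928781}
```

View pics/scene0.png

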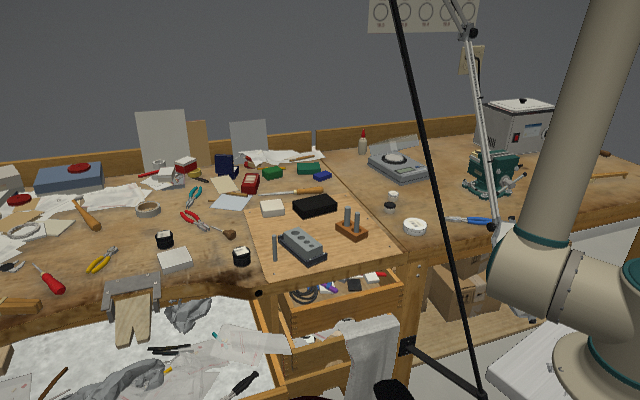

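View pics/top0.png

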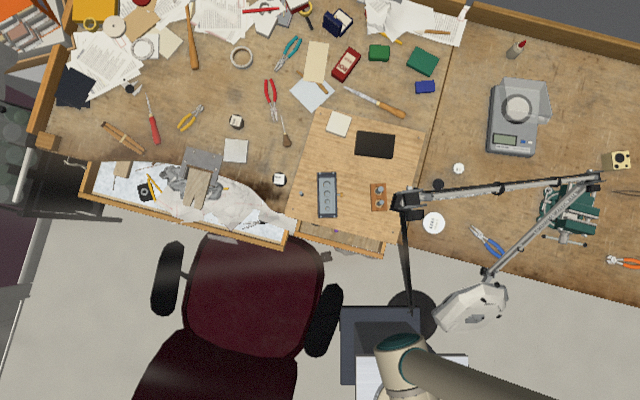

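The loose punch is at about scene (275,248) / top (302,194), with the cutter beside it at top (327,194). I'll zoom in on both views next.

Run:
```python
import cv2,numpy as np
a=cv2.imread("pics/scene0.png")[195:280,255:385]; b=cv2.imread("pics/top0.png")[160:230,285:400]
a=cv2.resize(a,None,fx=5,fy=5,interpolation=cv2.INTER_CUBIC)[:,:650];b=cv2.resize(b,None,fx=6,fy=6,interpolation=cv2.INTER_CUBIC)
for im,f,x0,y0 in((a,5,255,195),(b,6,285,160)):
    for x in range(0,im.shape[1],f*10): cv2.putText(im,str(x0+x//f),(x,10),0,.35,(0,0,255));cv2.line(im,(x,12),(x,18),(0,0,255))
    for y in range(0,im.shape[0],f*10): cv2.putText(im,str(y0+y//f),(0,y+4),0,.35,(0,0,255))
cv2.imwrite("pics/a.png",a);cv2.imwrite("pics/b.png",b);print(a.shape,b.shape)
```

```text
(425, 650, 3) (420, 690, 3)
```

View pics/a.png

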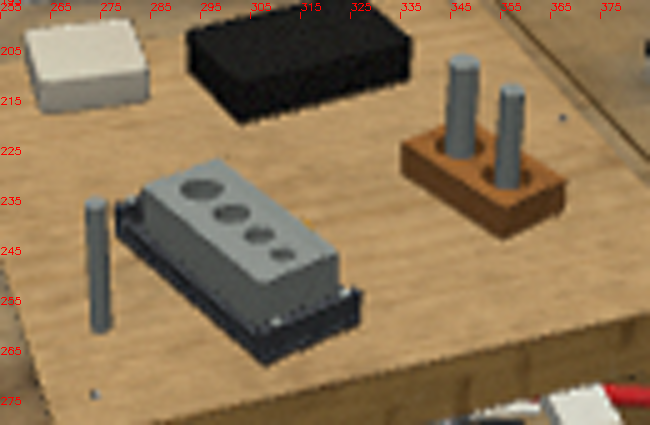

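View pics/b.png

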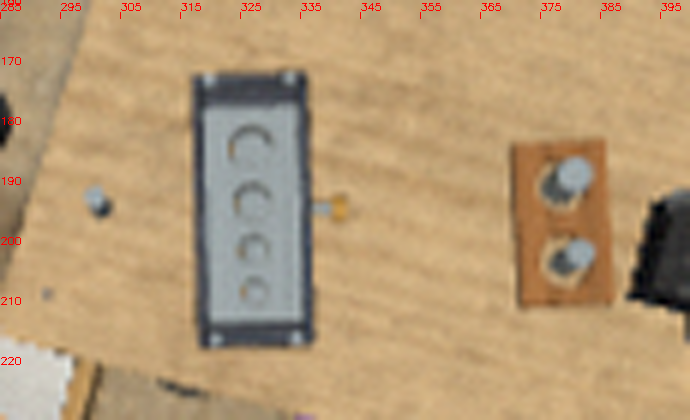

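```bash
cat > h.py <<'E'
import cv2,numpy as np
from plant import arm
I={n:arm.camera_info(n) for n in("scene","top")}
def onplane(n,uv,z):
    i=I[n];d=i["R"].T@np.linalg.solve(i["mtx"],[uv[0],uv[1],1.]);c=-i["R"].T@i["t"];return c+d*(z-c[2])/d[2]
def proj(n,X):
    i=I[n];p=i["mtx"]@(i["R"]@np.array(X)+i["t"]);return p[:2]/p[2]
E
python3 - <<'E'
from h import *
S=8
def masks(fn,x0,x1,y0,y1):
    im=cv2.imread(fn)[y0:y1,x0:x1]
    im=cv2.resize(im,None,fx=S,fy=S,interpolation=cv2.INTER_CUBIC)
    h=cv2.cvtColor(im,cv2.COLOR_BGR2HSV); return im,h
def px(p,x0,y0): return (np.array(p)+.5)/S-.5+[x0,y0]
for n,roi in(("scene",(276,332,224,270)),("top",(315,340,170,219))):
    im,h=masks(f"pics/{n}0.png",*roi)
    m=((h[...,1]<75)&(h[...,2]>(135 if n=="top" else 120))).astype(np.uint8)
    k,l,st,c=cv2.connectedComponentsWithStats(m);j=1+np.argmax(st[1:,4]);m=(l==j).astype(np.uint8)
    cs,hi=cv2.findContours(m,cv2.RETR_CCOMP,cv2.CHAIN_APPROX_NONE)
    for q,hh in zip(cs,hi[0]):
        a=cv2.contourArea(q)
        if a<150: continue
        if hh[3]<0:
            r=cv2.boxPoints(cv2.minAreaRect(q));print(n,"die outer",[np.round(onplane(n,px(p,roi[0],roi[2]),.044)[:2]*1e3,1).tolist() for p in r])
        else:
            (cx,cy),ax,an=cv2.fitEllipse(q);p=px((cx,cy),roi[0],roi[2]);print(n,"hole",p.round(2),np.round(np.array(ax)/S,1),np.round(onplane(n,p,.044)[:2]*1e3,1))
# loose punch, scene
im,h=masks("pics/scene0.png",264,284,228,270)
m=(h[...,1]<85).astype(np.uint8)
k,l,st,c=cv2.connectedComponentsWithStats(m)
for j in range(1,k):
    if st[j,4]>1500:
        ys,xs=np.where(l==j);print("punch scene",px((xs.min(),ys.min()),264,228),px((xs.max(),ys.max()),264,228),st[j,4])
        r=cv2.minAreaRect(np.c_[xs,ys].astype(np.float32));print([px(p,264,228).round(2).tolist() for p in cv2.boxPoints(r)],np.array(r[1])/S)
im,h=masks("pics/top0.png",292,312,184,204)
m=(h[...,1]<70).astype(np.uint8);k,l,st,c=cv2.connectedComponentsWithStats(m)
for j in range(1,k):
    if st[j,4]>200:
        ys,xs=np.where(l==j);v=h[...,2][l==j];b=v>130;r=cv2.minAreaRect(np.c_[xs,ys].astype(np.float32));
        print("punch top all",px(r[0],292,184),np.array(r[1])/S,"bright",px((xs[b].mean(),ys[b].mean()),292,184),b.sum()/64)
for n,p in(("scene",(274.2,236)),("top",(300.6,192.4))): print("ptop z=.076",n,onplane(n,p,.076).round(4))
print("foot",onplane("scene",(275.2,260.2),.006).round(4))
for n,a,b in(("scene",(272,248.5),(276.8,248.3)),): pass
E
```

```text
scene die outer [[651.3, 265.4], [685.0, 218.0], [552.9, 217.6], [527.9, 260.9]]
scene hole [311.01 245.45] [3.  5.5] [566.6 241.3]
scene hole [306.27 241.55] [3.6 6.6] [585.9 241.5]
scene hole [300.78 237.26] [4.1 8.1] [608.3 242.3]
scene hole [294.8  232.45] [4.6 9.2] [634.  242.8]
top die outer [[652.7, 261.6], [653.7, 216.9], [553.5, 214.8], [552.5, 259.3]]
top hole [325.94 200.31] [2.7 4.7] [588.4 240.5]
top hole [326.35 192.67] [5.5 5.8] [609.9 239.3]
top hole [326.15 183.66] [6.3 7.2] [635.3 239.9]
punch scene [277.4375 232.3125] [283.4375 246.0625] 3749
[[277.44, 232.31], [283.44, 232.31], [283.44, 246.06], [277.44, 246.06]] [13.74999809  5.99999905]
punch scene [271.3125 233.4375] [276.9375 261.4375] 7685
[[271.24, 233.51], [276.0, 233.33], [277.05, 261.35], [272.29, 261.53]] [28.03660393  4.76074266]
punch top all [300.68750095 193.18750191] [5.59016991 3.80131531] bright [300.2334347  192.30449744] 12.203125
ptop z=.076 scene [0.6049 0.3146 0.076 ]
ptop z=.076 top [0.6077 0.3099 0.076 ]
foot [0.6093 0.3125 0.006 ]
```

Run:
```python
from h import *
def tri(a,b):
    P=[I[n]["mtx"]@np.c_[I[n]["R"],I[n]["t"]] for n in("scene","top")]
    X=cv2.triangulatePoints(P[0],P[1],np.array(a,float).reshape(2,1),np.array(b,float).reshape(2,1));X=(X[:3]/X[3]).ravel()
    print(X.round(3),[ (proj(n,X)-q).round(1).tolist() for n,q in(("scene",a),("top",b))])
tri((470,32),(600,178)); tri((495,228),(486,275)); tri((395,385),(330,300));tri((480,395),(410,305))
for z in(0,.2,.4,.7): 
    t=z/.7;X=(.34+.2*t,.14*t,z);print(z,proj("scene",X).round(),proj("top",X).round())
for p in((330,290),(330,350),(460,310)):
    print([onplane("top",p,z).round(2).tolist() for z in(0,.2,.4,.6)])
```

```text
[ 0.6   -0.264  0.476] [[0.7, -0.1], [-0.5, -0.7]]
[ 0.382 -0.207  0.03 ] [[1.4, -0.1], [-0.6, -0.8]]
[ 0.285  0.226 -0.143] [[-0.4, 0.0], [0.1, 0.1]]
[ 0.24  -0.064 -0.348] [[1.3, -0.1], [-0.5, -0.6]]
0 [456. 275.] [410. 288.]
0.2 [437. 191.] [409. 274.]
0.4 [415.  91.] [407. 254.]
0.7 [373. -99.] [404. 201.]
[[0.33, 0.23, 0.0], [0.36, 0.23, 0.2], [0.38, 0.23, 0.4], [0.41, 0.24, 0.6]]
[[0.17, 0.23, 0.0], [0.22, 0.23, 0.2], [0.27, 0.23, 0.4], [0.32, 0.24, 0.6]]
[[0.28, -0.14, 0.0], [0.31, -0.08, 0.2], [0.34, -0.02, 0.4], [0.38, 0.04, 0.6]]
```

Run:
```python
import numpy as np
r0=np.hypot(.2205,-.5306)
print(r0,np.arctan2(-.5306,.2205))
# retract, sweep, extend waypoints: (azimuth deg, r) -> shifts in units
for az,r in((-67.4,.25),(-45,.25),(-20,.25),(5,.25),(25,.25),(30,.45),(27,.682)):
    a=np.radians(az);p=np.array([r*np.cos(a),r*np.sin(a)]);print(az,r,p.round(3),((p-[.2205,-.5306])/.8).round(4), round(np.radians(az+67.4)/.5,3))
```

```text
0.574592559993601 -1.1769423261160978
-67.4 0.25 [ 0.096 -0.231] [-0.1555  0.3747] 0.0
-45 0.25 [ 0.177 -0.177] [-0.0547  0.4423] 0.782
-20 0.25 [ 0.235 -0.086] [0.018  0.5564] 1.655
5 0.25 [0.249 0.022] [0.0357 0.6905] 2.527
25 0.25 [0.227 0.106] [0.0076 0.7953] 3.225
30 0.45 [0.39  0.225] [0.2115 0.9445] 3.4
27 0.682 [0.608 0.31 ] [0.484  1.0503] 3.295
```

Pole foot and lamp head are clear of a small-radius sweep. I'll retract, then sweep left.

Emit:
move_arm(commands=[{"dx": -0.155, "dy": 0.375}, {"dx": -0.155, "dy": 0.375}, {"dx": -0.155, "dy": 0.375}, {"dx": -0.155, "dy": 0.375}, {"dx": -0.155, "dy": 0.375}, {"dx": -0.155, "dy": 0.375}, {"dx": -0.155, "dy": 0.375}, {"dx": -0.155, "dy": 0.375}, {"dx": -0.155, "dy": 0.375}, {"dx": -0.11, "dy": 0.4, "az": 0.39}, {"dx": -0.11, "dy": 0.4, "az": 0.39}, {"dx": -0.055, "dy": 0.44, "az": 0.78}, {"dx": -0.055, "dy": 0.44, "az": 0.78}, {"dx": -0.055, "dy": 0.44, "az": 0.78}], grip=0, force=30)

```text
$.commands[0]: bad value
```

Emit:
move_arm(commands=[{"dx": -0.155, "dy": 0.375, "dz": 0, "ax": 0, "ay": 0, "az": 0}, {"dx": -0.155, "dy": 0.375, "dz": 0, "ax": 0, "ay": 0, "az": 0}, {"dx": -0.155, "dy": 0.375, "dz": 0, "ax": 0, "ay": 0, "az": 0}, {"dx": -0.155, "dy": 0.375, "dz": 0, "ax": 0, "ay": 0, "az": 0}, {"dx": -0.155, "dy": 0.375, "dz": 0, "ax": 0, "ay": 0, "az": 0}, {"dx": -0.155, "dy": 0.375, "dz": 0, "ax": 0, "ay": 0, "az": 0}, {"dx": -0.155, "dy": 0.375, "dz": 0, "ax": 0, "ay": 0, "az": 0}, {"dx": -0.155, "dy": 0.375, "dz": 0, "ax": 0, "ay": 0, "az": 0}, {"dx": -0.155, "dy": 0.375, "dz": 0, "ax": 0, "ay": 0, "az": 0}, {"dx": -0.11, "dy": 0.4, "dz": 0, "ax": 0, "ay": 0, "az": 0.39}, {"dx": -0.11, "dy": 0.4, "dz": 0, "ax": 0, "ay": 0, "az": 0.39}, {"dx": -0.055, "dy": 0.44, "dz": 0, "ax": 0, "ay": 0, "az": 0.78}, {"dx": -0.055, "dy": 0.44, "dz": 0, "ax": 0, "ay": 0, "az": 0.78}, {"dx": -0.055, "dy": 0.44, "dz": 0, "ax": 0, "ay": 0, "az": 0.78}], grip=0, force=30)

```text
time: 1.27
eef_pos: [0.1783, -0.1774, 0.2312]
eef_rot: [-2.899, -1.209, -0.003]
wrist_force: [-0.6, -0.4, -0.4]
gripper_width: 0.0427
```

Emit:
move_arm(commands=[{"dx": 0.05, "dy": 0.066, "dz": 0, "ax": 0, "ay": 0, "az": 0.5}, {"dx": 0.05, "dy": 0.066, "dz": 0, "ax": 0, "ay": 0, "az": 0.5}, {"dx": 0.078, "dy": 0.135, "dz": 0, "ax": 0, "ay": 0, "az": 1}, {"dx": 0.078, "dy": 0.135, "dz": 0, "ax": 0, "ay": 0, "az": 1}, {"dx": 0.078, "dy": 0.135, "dz": 0, "ax": 0, "ay": 0, "az": 1}])

```text
time: 1.68
eef_pos: [0.2396, -0.0682, 0.2311]
eef_rot: [-2.506, -1.892, -0.002]
wrist_force: [-1.0, -0.3, 0.0]
gripper_width: 0.0424
```

Emit:
move_arm(commands=[{"dx": 0.01, "dy": 0.085, "dz": 0, "ax": 0, "ay": 0, "az": 0.4}, {"dx": 0.01, "dy": 0.085, "dz": 0, "ax": 0, "ay": 0, "az": 0.4}, {"dx": 0.0, "dy": 0.16, "dz": 0, "ax": 0, "ay": 0, "az": 0.6}, {"dx": 0.0, "dy": 0.16, "dz": 0, "ax": 0, "ay": 0, "az": 0.6}, {"dx": -0.025, "dy": 0.24, "dz": 0, "ax": 0, "ay": 0, "az": 0.6}, {"dx": -0.025, "dy": 0.24, "dz": 0, "ax": 0, "ay": 0, "az": 0.6}, {"dx": -0.025, "dy": 0.24, "dz": 0, "ax": 0, "ay": 0, "az": 0.6}])

```text
time: 2.27
eef_pos: [0.2172, 0.1248, 0.2312]
eef_rot: [-2.195, -2.244, -0.002]
wrist_force: [-0.5, -0.5, -0.2]
gripper_width: 0.0422
```

Run:
```python
from h import *
from scipy.spatial.transform import Rotation as R
s=arm.get_state();print(s["time"],s["eef_pos"],s["wrist_force"],s["q"].round(2));M=R.from_rotvec(s["eef_rot"]).as_matrix();print(M.round(3),"yaw of y",np.arctan2(M[1,1],M[0,1]))
```

```text
2.2667 [0.21715349 0.12479153 0.2312335 ] [-0.4896356  -0.54177522 -0.18208092] [ 0.24 -0.25  2.04  0.    1.35  0.21]
[[-0.022  1.    -0.001]
 [ 1.     0.022  0.003]
 [ 0.003 -0.001 -1.   ]] yaw of y 0.021757732196628864
```

Emit:
move_arm(commands=[{"dx": 0.18, "dy": 0.12, "dz": 0, "ax": 0, "ay": 0, "az": 0}, {"dx": 0.18, "dy": 0.12, "dz": 0, "ax": 0, "ay": 0, "az": 0}, {"dx": 0.18, "dy": 0.12, "dz": 0, "ax": 0, "ay": 0, "az": 0}, {"dx": 0.18, "dy": 0.12, "dz": 0, "ax": 0, "ay": 0, "az": 0}, {"dx": 0.18, "dy": 0.12, "dz": 0, "ax": 0, "ay": 0, "az": 0}, {"dx": 0.487, "dy": 0.233, "dz": -0.126, "ax": 0, "ay": 0, "az": 0}, {"dx": 0.487, "dy": 0.233, "dz": -0.126, "ax": 0, "ay": 0, "az": 0}, {"dx": 0.487, "dy": 0.233, "dz": -0.126, "ax": 0, "ay": 0, "az": 0}, {"dx": 0.487, "dy": 0.233, "dz": -0.126, "ax": 0, "ay": 0, "az": 0}, {"dx": 0.487, "dy": 0.233, "dz": -0.126, "ax": 0, "ay": 0, "az": 0}, {"dx": 0.487, "dy": 0.233, "dz": -0.126, "ax": 0, "ay": 0, "az": 0}, {"dx": 0.487, "dy": 0.233, "dz": -0.126, "ax": 0, "ay": 0, "az": 0}, {"dx": 0.487, "dy": 0.233, "dz": -0.126, "ax": 0, "ay": 0, "az": 0}, {"dx": 0.487, "dy": 0.233, "dz": -0.126, "ax": 0, "ay": 0, "az": 0}])

```text
time: 3.43
eef_pos: [0.6103, 0.3044, 0.1278]
eef_rot: [-2.21, -2.232, 0.006]
wrist_force: [-0.1, 0.3, 0.0]
gripper_width: 0.0428
```

Run:
```python
from h import *
s=arm.get_state();print(s["time"],s["eef_pos"],s["wrist_force"],s["q"].round(3))
im=arm.camera("scene")[:,:,::-1];cv2.imwrite("pics/s1.png",im)
print(proj("scene",s["eef_pos"]),proj("top",s["eef_pos"]))
c=cv2.resize(im[120:290,230:500],None,fx=2.9,fy=2.9,interpolation=cv2.INTER_CUBIC);cv2.imwrite("pics/s1c.png",c)
```

```text
3.4333 [0.61028902 0.30440471 0.12784057] [-0.09584745  0.32136415  0.00790975] [ 3.610e-01  5.010e-01  1.407e+00 -1.000e-03  1.237e+00  3.520e-01]
[276.14623885 213.58358398] [301.69944645 189.64336032]
```

View pics/s1c.png

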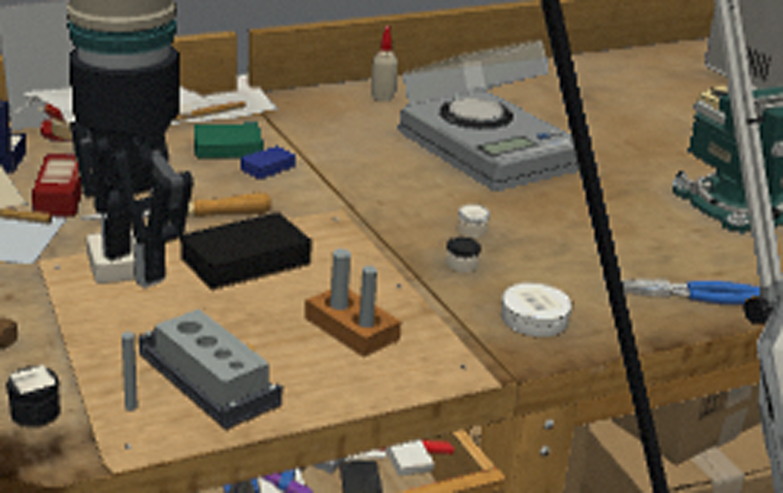

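View shows gripper above the punch (punch at about scene (275,248)), clear of the pole. Settle, and check the pose.

Emit:
move_arm(commands=[{"dx": 0, "dy": 0, "dz": 0, "ax": 0, "ay": 0, "az": 0}, {"dx": 0, "dy": 0, "dz": 0, "ax": 0, "ay": 0, "az": 0}, {"dx": 0, "dy": 0, "dz": 0, "ax": 0, "ay": 0, "az": 0}, {"dx": 0, "dy": 0, "dz": 0, "ax": 0, "ay": 0, "az": 0}])

```text
time: 3.82
eef_pos: [0.6082, 0.3071, 0.1318]
eef_rot: [2.206, 2.235, 0.002]
wrist_force: [-0.5, 0.6, 0.2]
gripper_width: 0.0427
```

Emit:
move_arm(commands=[{"dx": -0.001, "dy": 0.006, "dz": 0, "ax": 0, "ay": 0, "az": 0}, {"dx": -0.001, "dy": 0.006, "dz": -0.03, "ax": 0, "ay": 0, "az": 0}, {"dx": -0.001, "dy": 0.006, "dz": -0.06, "ax": 0, "ay": 0, "az": 0}, {"dx": -0.001, "dy": 0.006, "dz": -0.09, "ax": 0, "ay": 0, "az": 0}, {"dx": -0.001, "dy": 0.006, "dz": -0.107, "ax": 0, "ay": 0, "az": 0}, {"dx": -0.001, "dy": 0.006, "dz": -0.107, "ax": 0, "ay": 0, "az": 0}, {"dx": -0.001, "dy": 0.006, "dz": -0.107, "ax": 0, "ay": 0, "az": 0}])

```text
time: 4.4
eef_pos: [0.6072, 0.3125, 0.0446]
eef_rot: [-2.206, -2.236, 0.002]
wrist_force: [-0.1, 0.5, 1.2]
gripper_width: 0.0429
```

Run:
```python
from h import *
s=arm.get_state();print(s["time"],s["eef_pos"],s["wrist_force"])
im=arm.camera("scene")[:,:,::-1];t=arm.camera("top")[:,:,::-1]
c=cv2.resize(im[170:280,245:345],None,fx=4,fy=4,interpolation=cv2.INTER_CUBIC);d=cv2.resize(t[150:260,285:385],None,fx=4,fy=4,interpolation=cv2.INTER_CUBIC)
cv2.imwrite("pics/s2.png",np.hstack([c[:,:400],d[:,:400]]))
```

```text
4.4 [0.60723172 0.31247109 0.04458716] [-0.10400888  0.47640606  1.23914625]
```

View pics/s2.png

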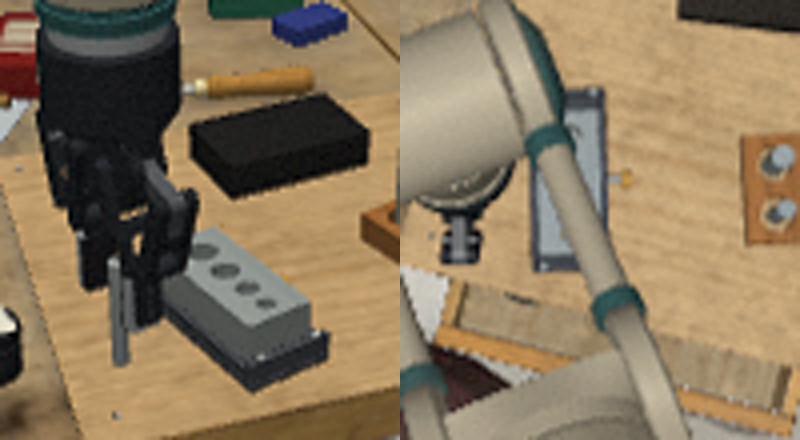

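Emit:
move_arm(commands=[{"dx": 0, "dy": 0, "dz": 0, "ax": 0, "ay": 0, "az": 0}, {"dx": 0, "dy": 0, "dz": 0, "ax": 0, "ay": 0, "az": 0}, {"dx": 0, "dy": 0, "dz": 0, "ax": 0, "ay": 0, "az": 0}, {"dx": 0, "dy": 0, "dz": 0, "ax": 0, "ay": 0, "az": 0}, {"dx": 0, "dy": 0, "dz": 0, "ax": 0, "ay": 0, "az": 0}, {"dx": 0, "dy": 0, "dz": 0, "ax": 0, "ay": 0, "az": 0}, {"dx": 0, "dy": 0, "dz": 0, "ax": 0, "ay": 0, "az": 0}, {"dx": 0, "dy": 0, "dz": 0, "ax": 0, "ay": 0, "az": 0}], grip=-1, force=60)

```text
time: 5.17
eef_pos: [0.6084, 0.3125, 0.0463]
eef_rot: [2.207, 2.235, 0.003]
wrist_force: [-0.8, -0.7, 6.0]
gripper_width: 0.0083
```

Emit:
move_arm(commands=[{"dx": 0, "dy": 0, "dz": 0.03, "ax": 0, "ay": 0, "az": 0}, {"dx": 0, "dy": 0, "dz": 0.06, "ax": 0, "ay": 0, "az": 0}, {"dx": 0, "dy": 0, "dz": 0.075, "ax": 0, "ay": 0, "az": 0}, {"dx": 0, "dy": 0, "dz": 0.075, "ax": 0, "ay": 0, "az": 0}, {"dx": -0.025, "dy": -0.045, "dz": 0.075, "ax": 0, "ay": 0, "az": 0}, {"dx": -0.052, "dy": -0.09, "dz": 0.075, "ax": 0, "ay": 0, "az": 0}, {"dx": -0.052, "dy": -0.09, "dz": 0.075, "ax": 0, "ay": 0, "az": 0}, {"dx": -0.052, "dy": -0.09, "dz": 0.075, "ax": 0, "ay": 0, "az": 0}, {"dx": -0.052, "dy": -0.09, "dz": 0.075, "ax": 0, "ay": 0, "az": 0}])

```text
time: 5.92
eef_pos: [0.5663, 0.2401, 0.1043]
eef_rot: [-2.208, -2.235, -0.0]
wrist_force: [0.3, -0.0, -1.0]
gripper_width: 0.008
```

Run:
```python
from h import *
s=arm.get_state();p=s["eef_pos"];print(s["time"],p,s["eef_rot"],s["wrist_force"])
im=arm.camera("scene")[:,:,::-1]
c=cv2.resize(im[205:265,270:340],None,fx=10,fy=10,interpolation=cv2.INTER_CUBIC)
# predicted foot and hole marks
for z in(.0403,.03): 
    q=(proj("scene",p-[0,0,z])-[270,205]+.5)*10;cv2.circle(c,tuple(int(v) for v in q),4,(0,0,255),1)
q=(np.array([311.01,245.45])-[270,205]+.5)*10;cv2.circle(c,tuple(int(v) for v in q),4,(0,255,0),1)
cv2.imwrite("pics/s3.png",c);cv2.imwrite("pics/s3raw.png",im)
t=arm.camera("top")[:,:,::-1];cv2.imwrite("pics/t3raw.png",t)
```

```text
5.9167 [0.56627641 0.24006445 0.10427371] [-2.20767375e+00 -2.23470205e+00 -2.25025291e-04] [ 0.32369034 -0.04414868 -0.99962055]
```

View pics/s3.png

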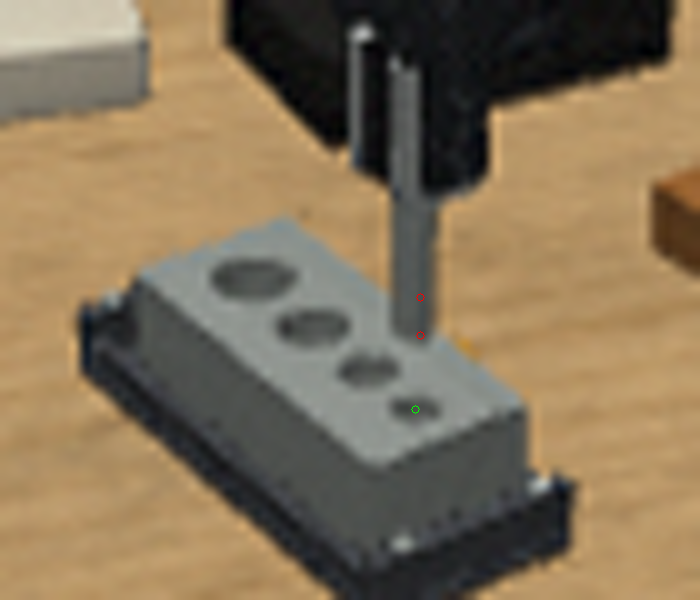

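Punch foot centre is at roughly scene (310.7,237.5), against (311.5,238.1) predicted; the hole is at (311.0,245.45). I'll apply that offset.

Run:
```python
from h import *
p=np.array([.56628,.24006,.10427])
for d in((.8,.6),(.8,.3),(.5,.6)):
  X=onplane("scene",np.array([311.01,245.45])+d,.044); print(X.round(4),((X-p)/.8)[:2].round(4))
print("dz to touch",(.044+.0403-p[2])/.8, "home TCP z",.018+.0403)
```

```text
[0.5635 0.2411 0.044 ] [-0.0034  0.0013]
[0.5645 0.2405 0.044 ] [-0.0022  0.0005]
[0.5639 0.2417 0.044 ] [-0.0029  0.002 ]
dz to touch -0.024962500000000002 home TCP z 0.058300000000000005
```

Emit:
move_arm(commands=[{"dx": -0.0024, "dy": 0.001, "dz": 0, "ax": 0, "ay": 0, "az": 0}, {"dx": -0.0024, "dy": 0.001, "dz": -0.01, "ax": 0, "ay": 0, "az": 0}, {"dx": -0.0024, "dy": 0.001, "dz": -0.02, "ax": 0, "ay": 0, "az": 0}, {"dx": -0.0024, "dy": 0.001, "dz": -0.022, "ax": 0, "ay": 0, "az": 0}, {"dx": -0.0024, "dy": 0.001, "dz": -0.022, "ax": 0, "ay": 0, "az": 0}, {"dx": -0.0024, "dy": 0.001, "dz": -0.022, "ax": 0, "ay": 0, "az": 0}])

```text
time: 6.52
eef_pos: [0.5641, 0.241, 0.0867]
eef_rot: [-2.206, -2.236, 0.001]
wrist_force: [1.0, 1.0, -0.8]
gripper_width: 0.0084
```

Emit:
move_arm(commands=[{"dx": 0, "dy": 0, "dz": -0.0012, "ax": 0, "ay": 0, "az": 0}, {"dx": 0, "dy": 0, "dz": -0.0024, "ax": 0, "ay": 0, "az": 0}, {"dx": 0, "dy": 0, "dz": -0.003, "ax": 0, "ay": 0, "az": 0}, {"dx": 0, "dy": 0, "dz": -0.003, "ax": 0, "ay": 0, "az": 0}, {"dx": 0, "dy": 0, "dz": -0.003, "ax": 0, "ay": 0, "az": 0}])

```text
time: 6.93
eef_pos: [0.5644, 0.241, 0.0851]
eef_rot: [2.207, 2.236, 0.0]
wrist_force: [-0.4, 0.8, 0.4]
gripper_width: 0.0082
```

Emit:
move_arm(commands=[{"dx": 0, "dy": 0, "dz": -0.0006, "ax": 0, "ay": 0, "az": 0}, {"dx": 0, "dy": 0, "dz": -0.0012, "ax": 0, "ay": 0, "az": 0}, {"dx": 0, "dy": 0, "dz": -0.0012, "ax": 0, "ay": 0, "az": 0}, {"dx": 0, "dy": 0, "dz": -0.0012, "ax": 0, "ay": 0, "az": 0}])

```text
time: 7.27
eef_pos: [0.5644, 0.241, 0.0842]
eef_rot: [2.207, 2.236, 0.001]
wrist_force: [0.5, 0.4, 1.1]
gripper_width: 0.0077
```

Emit:
move_arm(commands=[{"dx": 0, "dy": 0, "dz": -0.0006, "ax": 0, "ay": 0, "az": 0}, {"dx": 0, "dy": 0, "dz": -0.001, "ax": 0, "ay": 0, "az": 0}, {"dx": 0, "dy": 0, "dz": -0.001, "ax": 0, "ay": 0, "az": 0}, {"dx": 0, "dy": 0, "dz": -0.001, "ax": 0, "ay": 0, "az": 0}])

```text
time: 7.6
eef_pos: [0.5645, 0.241, 0.0838]
eef_rot: [2.207, 2.235, 0.001]
wrist_force: [-1.6, -0.8, 5.8]
gripper_width: 0.0083
```

Contact with the die top (5.8 N at the expected height). Now slide lightly towards +x to feel for the hole.

Emit:
move_arm(commands=[{"dx": 0.0005, "dy": 0, "dz": 0, "ax": 0, "ay": 0, "az": 0}, {"dx": 0.001, "dy": 0, "dz": 0, "ax": 0, "ay": 0, "az": 0}, {"dx": 0.0015, "dy": 0, "dz": 0, "ax": 0, "ay": 0, "az": 0}, {"dx": 0.0015, "dy": 0, "dz": 0, "ax": 0, "ay": 0, "az": 0}])

```text
time: 7.93
eef_pos: [0.5649, 0.241, 0.0838]
eef_rot: [-2.207, -2.235, 0.001]
wrist_force: [-2.7, -0.8, 6.0]
gripper_width: 0.0081
```

Emit:
move_arm(commands=[{"dx": 0.0005, "dy": 0, "dz": 0, "ax": 0, "ay": 0, "az": 0}, {"dx": 0.001, "dy": 0, "dz": 0, "ax": 0, "ay": 0, "az": 0}, {"dx": 0.0015, "dy": 0, "dz": 0, "ax": 0, "ay": 0, "az": 0}, {"dx": 0.0015, "dy": 0, "dz": 0, "ax": 0, "ay": 0, "az": 0}])

```text
time: 8.27
eef_pos: [0.5652, 0.241, 0.0837]
eef_rot: [-2.206, -2.234, 0.003]
wrist_force: [-5.1, -0.5, 8.3]
gripper_width: 0.0081
```

Emit:
move_arm(commands=[{"dx": 0, "dy": 0, "dz": 0.002, "ax": 0, "ay": 0, "az": 0}, {"dx": 0, "dy": 0, "dz": 0.0025, "ax": 0, "ay": 0, "az": 0}, {"dx": 0, "dy": 0, "dz": 0.0025, "ax": 0, "ay": 0, "az": 0}, {"dx": 0, "dy": 0, "dz": 0.0025, "ax": 0, "ay": 0, "az": 0}])

```text
time: 8.6
eef_pos: [0.5668, 0.2409, 0.0848]
eef_rot: [2.207, 2.236, -0.0]
wrist_force: [-0.7, 0.4, -0.9]
gripper_width: 0.0082
```

Emit:
move_arm(commands=[{"dx": 0, "dy": 0, "dz": -0.001, "ax": 0, "ay": 0, "az": 0}, {"dx": 0, "dy": 0, "dz": -0.002, "ax": 0, "ay": 0, "az": 0}, {"dx": 0, "dy": 0, "dz": -0.0025, "ax": 0, "ay": 0, "az": 0}, {"dx": 0, "dy": 0, "dz": -0.0025, "ax": 0, "ay": 0, "az": 0}, {"dx": 0, "dy": 0, "dz": -0.0025, "ax": 0, "ay": 0, "az": 0}])

```text
time: 9.02
eef_pos: [0.5669, 0.241, 0.0835]
eef_rot: [2.207, 2.236, 0.001]
wrist_force: [-0.7, -0.2, 3.0]
gripper_width: 0.0081
```

Emit:
move_arm(commands=[{"dx": 0, "dy": 0, "dz": -0.0005, "ax": 0, "ay": 0, "az": 0}, {"dx": 0, "dy": 0, "dz": -0.001, "ax": 0, "ay": 0, "az": 0}, {"dx": 0, "dy": 0, "dz": -0.001, "ax": 0, "ay": 0, "az": 0}, {"dx": 0, "dy": 0, "dz": -0.001, "ax": 0, "ay": 0, "az": 0}])

```text
time: 9.35
eef_pos: [0.567, 0.241, 0.0832]
eef_rot: [2.206, 2.235, 0.001]
wrist_force: [-2.0, -1.7, 6.9]
gripper_width: 0.0082
```

Emit:
move_arm(commands=[{"dx": 0, "dy": -0.0005, "dz": 0, "ax": 0, "ay": 0, "az": 0}, {"dx": 0, "dy": -0.001, "dz": 0, "ax": 0, "ay": 0, "az": 0}, {"dx": 0, "dy": -0.0015, "dz": 0, "ax": 0, "ay": 0, "az": 0}, {"dx": 0, "dy": -0.0015, "dz": 0, "ax": 0, "ay": 0, "az": 0}])

```text
time: 9.68
eef_pos: [0.5665, 0.2397, 0.0819]
eef_rot: [-2.207, -2.236, 0.001]
wrist_force: [-0.2, 0.3, 0.7]
gripper_width: 0.0082
```

It dropped in: z fell 1.3 mm and the force went to about 0. Lowering down the hole in steps.

Emit:
move_arm(commands=[{"dx": 0, "dy": 0, "dz": -0.001, "ax": 0, "ay": 0, "az": 0}, {"dx": 0, "dy": 0, "dz": -0.002, "ax": 0, "ay": 0, "az": 0}, {"dx": 0, "dy": 0, "dz": -0.003, "ax": 0, "ay": 0, "az": 0}, {"dx": 0, "dy": 0, "dz": -0.004, "ax": 0, "ay": 0, "az": 0}, {"dx": 0, "dy": 0, "dz": -0.004, "ax": 0, "ay": 0, "az": 0}, {"dx": 0, "dy": 0, "dz": -0.004, "ax": 0, "ay": 0, "az": 0}])

```text
time: 10.18
eef_pos: [0.5666, 0.2398, 0.079]
eef_rot: [-2.207, -2.236, 0.0]
wrist_force: [-0.3, 0.3, -0.3]
gripper_width: 0.0077
```

Emit:
move_arm(commands=[{"dx": 0, "dy": 0, "dz": -0.002, "ax": 0, "ay": 0, "az": 0}, {"dx": 0, "dy": 0, "dz": -0.004, "ax": 0, "ay": 0, "az": 0}, {"dx": 0, "dy": 0, "dz": -0.006, "ax": 0, "ay": 0, "az": 0}, {"dx": 0, "dy": 0, "dz": -0.008, "ax": 0, "ay": 0, "az": 0}, {"dx": 0, "dy": 0, "dz": -0.01, "ax": 0, "ay": 0, "az": 0}, {"dx": 0, "dy": 0, "dz": -0.01, "ax": 0, "ay": 0, "az": 0}, {"dx": 0, "dy": 0, "dz": -0.01, "ax": 0, "ay": 0, "az": 0}])

```text
time: 10.77
eef_pos: [0.5666, 0.2395, 0.071]
eef_rot: [2.207, 2.236, -0.001]
wrist_force: [0.2, -1.5, -0.1]
gripper_width: 0.0083
```

Emit:
move_arm(commands=[{"dx": 0, "dy": 0, "dz": -0.0015, "ax": 0, "ay": 0, "az": 0}, {"dx": 0, "dy": 0, "dz": -0.0025, "ax": 0, "ay": 0, "az": 0}, {"dx": 0, "dy": 0, "dz": -0.0025, "ax": 0, "ay": 0, "az": 0}, {"dx": 0, "dy": 0, "dz": -0.0025, "ax": 0, "ay": 0, "az": 0}])

```text
time: 11.1
eef_pos: [0.5668, 0.2394, 0.0692]
eef_rot: [2.206, 2.236, -0.001]
wrist_force: [0.4, -2.8, 0.3]
gripper_width: 0.0078
```

Emit:
move_arm(commands=[{"dx": 0, "dy": -0.0005, "dz": -0.001, "ax": 0, "ay": 0, "az": 0}, {"dx": 0, "dy": -0.0005, "dz": -0.002, "ax": 0, "ay": 0, "az": 0}, {"dx": 0, "dy": -0.0005, "dz": -0.002, "ax": 0, "ay": 0, "az": 0}, {"dx": 0, "dy": -0.0005, "dz": -0.002, "ax": 0, "ay": 0, "az": 0}])

```text
time: 11.43
eef_pos: [0.5668, 0.2392, 0.0675]
eef_rot: [2.207, 2.236, -0.0]
wrist_force: [0.1, -2.9, 1.1]
gripper_width: 0.008
```

Emit:
move_arm(commands=[{"dx": 0, "dy": 0, "dz": -0.001, "ax": 0, "ay": 0, "az": 0}, {"dx": 0, "dy": 0, "dz": -0.0015, "ax": 0, "ay": 0, "az": 0}, {"dx": 0, "dy": 0, "dz": -0.0015, "ax": 0, "ay": 0, "az": 0}, {"dx": 0, "dy": 0, "dz": -0.0015, "ax": 0, "ay": 0, "az": 0}])

```text
time: 11.77
eef_pos: [0.5667, 0.2392, 0.0662]
eef_rot: [2.207, 2.236, -0.0]
wrist_force: [1.1, -3.0, 0.0]
gripper_width: 0.008
```

Emit:
move_arm(commands=[{"dx": 0, "dy": 0, "dz": -0.0015, "ax": 0, "ay": 0, "az": 0}, {"dx": 0, "dy": 0, "dz": -0.003, "ax": 0, "ay": 0, "az": 0}, {"dx": 0, "dy": 0, "dz": -0.0045, "ax": 0, "ay": 0, "az": 0}, {"dx": 0, "dy": 0, "dz": -0.006, "ax": 0, "ay": 0, "az": 0}, {"dx": 0, "dy": 0, "dz": -0.006, "ax": 0, "ay": 0, "az": 0}, {"dx": 0, "dy": 0, "dz": -0.006, "ax": 0, "ay": 0, "az": 0}])

```text
time: 12.27
eef_pos: [0.5665, 0.2393, 0.061]
eef_rot: [-2.207, -2.236, 0.001]
wrist_force: [1.0, -2.8, -3.2]
gripper_width: 0.008
```

Emit:
move_arm(commands=[{"dx": 0, "dy": 0, "dz": -0.001, "ax": 0, "ay": 0, "az": 0}, {"dx": 0, "dy": 0, "dz": -0.002, "ax": 0, "ay": 0, "az": 0}, {"dx": 0, "dy": 0, "dz": -0.003, "ax": 0, "ay": 0, "az": 0}, {"dx": 0, "dy": 0, "dz": -0.003, "ax": 0, "ay": 0, "az": 0}, {"dx": 0, "dy": 0, "dz": -0.003, "ax": 0, "ay": 0, "az": 0}])

```text
time: 12.68
eef_pos: [0.5667, 0.2393, 0.059]
eef_rot: [2.207, 2.236, 0.0]
wrist_force: [0.0, -3.6, -1.2]
gripper_width: 0.008
```

Emit:
move_arm(commands=[{"dx": 0, "dy": 0, "dz": -0.0005, "ax": 0, "ay": 0, "az": 0}, {"dx": 0, "dy": 0, "dz": -0.001, "ax": 0, "ay": 0, "az": 0}, {"dx": 0, "dy": 0, "dz": -0.0015, "ax": 0, "ay": 0, "az": 0}, {"dx": 0, "dy": 0, "dz": -0.0015, "ax": 0, "ay": 0, "az": 0}, {"dx": 0, "dy": 0, "dz": -0.0015, "ax": 0, "ay": 0, "az": 0}])

```text
time: 13.1
eef_pos: [0.5668, 0.2394, 0.0583]
eef_rot: [2.207, 2.236, 0.001]
wrist_force: [0.2, -3.3, 2.5]
gripper_width: 0.0081
```

Emit:
move_arm(commands=[{"dx": 0, "dy": 0, "dz": -0.0005, "ax": 0, "ay": 0, "az": 0}, {"dx": 0, "dy": 0, "dz": -0.001, "ax": 0, "ay": 0, "az": 0}, {"dx": 0, "dy": 0, "dz": -0.001, "ax": 0, "ay": 0, "az": 0}, {"dx": 0, "dy": 0, "dz": -0.001, "ax": 0, "ay": 0, "az": 0}])

```text
time: 13.43
eef_pos: [0.5668, 0.2394, 0.0582]
eef_rot: [2.207, 2.236, 0.001]
wrist_force: [-1.3, -4.1, 7.1]
gripper_width: 0.008
```

Solid floor contact at the expected home height (0.0582 m). Ease the pressure and let go.

Emit:
move_arm(commands=[{"dx": 0, "dy": 0, "dz": 0.0008, "ax": 0, "ay": 0, "az": 0}, {"dx": 0, "dy": 0, "dz": 0.0008, "ax": 0, "ay": 0, "az": 0}])

```text
time: 13.6
eef_pos: [0.5668, 0.2394, 0.0583]
eef_rot: [2.207, 2.236, 0.001]
wrist_force: [-0.7, -3.0, 5.6]
gripper_width: 0.0081
```

Emit:
move_arm(commands=[{"dx": 0, "dy": 0, "dz": 0, "ax": 0, "ay": 0, "az": 0}, {"dx": 0, "dy": 0, "dz": 0, "ax": 0, "ay": 0, "az": 0}, {"dx": 0, "dy": 0, "dz": 0, "ax": 0, "ay": 0, "az": 0}, {"dx": 0, "dy": 0, "dz": 0, "ax": 0, "ay": 0, "az": 0}, {"dx": 0, "dy": 0, "dz": 0, "ax": 0, "ay": 0, "az": 0}, {"dx": 0, "dy": 0, "dz": 0, "ax": 0, "ay": 0, "az": 0}], grip=-0.2)

```text
time: 14.1
eef_pos: [0.5666, 0.2396, 0.0576]
eef_rot: [-2.207, -2.236, -0.0]
wrist_force: [-0.3, -0.3, -0.7]
gripper_width: 0.0337
```

Emit:
move_arm(commands=[{"dx": 0, "dy": 0, "dz": 0.02, "ax": 0, "ay": 0, "az": 0}, {"dx": 0, "dy": 0, "dz": 0.05, "ax": 0, "ay": 0, "az": 0}, {"dx": 0, "dy": 0, "dz": 0.1, "ax": 0, "ay": 0, "az": 0}, {"dx": 0, "dy": 0, "dz": 0.12, "ax": 0, "ay": 0, "az": 0}, {"dx": 0, "dy": 0.08, "dz": 0.15, "ax": 0, "ay": 0, "az": 0}, {"dx": 0, "dy": 0.1, "dz": 0.15, "ax": 0, "ay": 0, "az": 0}, {"dx": 0, "dy": 0.1, "dz": 0.15, "ax": 0, "ay": 0, "az": 0}, {"dx": 0, "dy": 0.1, "dz": 0.15, "ax": 0, "ay": 0, "az": 0}])

```text
time: 14.77
eef_pos: [0.5667, 0.3216, 0.1784]
eef_rot: [2.203, 2.239, 0.003]
wrist_force: [-0.8, 0.4, -0.4]
gripper_width: 0.0341
```

Run:
```python
from h import *
s=arm.get_state();print(s["time"],s["eef_pos"],s["wrist_force"],s["gripper_width"])
im=arm.camera("scene")[:,:,::-1];c=cv2.resize(im[195:275,260:390],None,fx=6,fy=6,interpolation=cv2.INTER_CUBIC)
for X in((.5635,.2411,.088),):   # scene-frame hole position, expected top if home
    q=(proj("scene",[.5666,.2413,.088])-[260,195]+.5)*6;cv2.circle(c,tuple(int(v) for v in q),4,(0,0,255),1)
cv2.imwrite("pics/s4.png",c)
```

```text
14.7667 [0.56672025 0.32156043 0.17839663] [-0.76681     0.40468694 -0.43135234] 0.034128352646686025
```

View pics/s4.png

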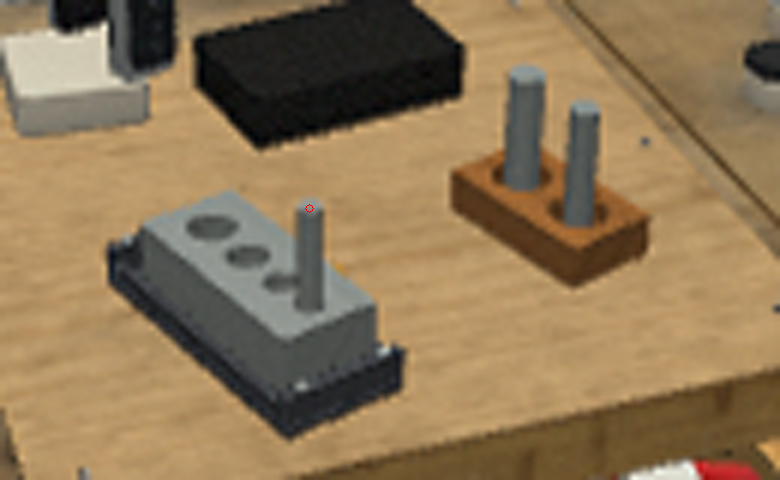

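The punch stands upright in the smallest hole, top at about scene (311.5,229.5); rack punches unmoved. One numeric check of its height before handing in.

Run:
```python
from h import *
im=arm.camera("scene")[:,:,::-1]
S=8;x0,y0=304,224
h=cv2.cvtColor(cv2.resize(im[y0:y0+16,x0:x0+16],None,fx=S,fy=S,interpolation=cv2.INTER_CUBIC),cv2.COLOR_BGR2HSV)
m=h[...,1]<85; ys,xs=np.where(m[:90]); print("top edge row",ys.min()/S+y0-.44,"cols at row 234",[np.where(m[80])[0].min()/S+x0,np.where(m[80])[0].max()/S+x0])
# before: same punch on board had its top edge at 233.44, axis (0.607,0.3125)
b=proj("scene",[.607,.3125,.076]);print("edge above centre before",233.44-b[1], "expected edge row if home",245.45+(proj("scene",[.5645,.2411,.088])-proj("scene",[.5645,.2411,.044]))[1]+233.44-b[1])
print("px per mm",(proj("scene",[.5645,.2411,.088])-proj("scene",[.5645,.2411,.044]))/44)
# bystanders moved?
a=cv2.imread("pics/scene0.png").astype(int);d=np.abs(a-im)[195:262,330:375].max(2);print("rack diff",d.max(),"jar diff")
```

```text
top edge row 227.31 cols at row 234 [np.float64(304.0), np.float64(313.625)]
edge above centre before -1.8329752423340722 expected edge row if home 227.33024499004156
px per mm [ 0.0016437  -0.37015409]
rack diff 12 jar diff
```

Punch top edge is at row 227.31, against 227.33 expected when home, and the rack is unchanged. Handing in.

```bash
python3 -c "
from plant import arm
print(arm.sign_off())"
```

```text
the job is handed in; nothing more can be done
None
```

The thin 10 mm punch is in the 10 mm hole, fully home and upright, and I let go of it and handed the job in at about 15 s of the 54 s allowed.

I picked the punch off the board and touched the die top near where the camera put the hole. I then felt around until it dropped in, and lowered it in small steps to the floor.

**Last checks**
- **Seating:** the floor stopped the punch 25.6 mm below the die top. The hole is 26 mm deep.
- **Height in the camera:** after release the punch's top edge is at row 227.31, against 227.33 expected if fully home.
- **Force on the cutter:** every reading was below 9 N. Forces are only reported at the end of each move, so brief peaks in between are not recorded.
- **Rack and jar:** the picture around the two rack punches is unchanged, apart from noise. I did not measure the jar, but the arm never reached down near it.

**What did not agree**
- **Sprung ball:** no reading showed the expected 3–15 N push at the ball, only about 3 N sideways. The punch must have passed it between readings, since the depth and height both show it is past.
- **Gripper width:** it read 8 mm on the 10 mm punch. The punch's width in the picture fits 10 mm.
- **Hole position:** the hole was about 3 mm from the place the camera pointed to, so it had to be found by feel.

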